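Close the topping canister and put it back in the rack

TASK

The stoneware canister in front of the rack has just been refilled and its wooden lid is still standing proud: press the lid straight down until it snaps fully home, then slide the closed canister upright into the empty bay of the rack, right back to the board, so that it stands under the steel retaining rail. Stoneware chips, so press and push gently, and leave the two canisters already in the rack as they are.

Things in the scene. Friction and masses are not known exactly. Their poses are not given: they have to be found in the camera images.
- canister: The canister to put away: white stoneware, round, 92 mm across (too wide to grasp), pot 86 mm high with straight sides, about 0.7 kg with its lid, loose on the worktop in front of the rack. Origin: centre of its underside, z up. With the lid home it is 100 mm high, with the lid proud about 112 mm. Pot and lid must never be loaded with more than 40 N by the robot.
- lid (a joint): Height of the canister's lid above its home place, in m. The lid is a round flat wooden disc, 90 mm across and 14 mm thick, guided straight up and down by its plug and sealing ring. A detent holds it at two places: 0.012 (proud, as found) and 0 (home). It takes about 6 to 10 N to push it over the hump halfway down; past that it snaps down by itself. It cannot be lifted out.
- lid_top (a point): Centre of the top face of that lid, on the canister's axis: 100 mm above the canister's underside when home, about 112 mm when proud.
- pad: Thin flat round rubber pad, 88 mm across, lying on the worktop in the one empty bay of the rack (which of the three bays differs). Origin: its centre, at the worktop. Its x axis points into the bay, towards the back board; y across the bay. A canister pushed right back touches the board when its centre is 2 mm beyond this point along x. The pad is no step: things slide freely over it.
- rack: Fixed wooden rack, 366 mm wide, open to the robot, no floor: three bays 118 mm apart (centres), 106 mm clear, between dividers 12 mm thick and 28 mm high that start 56 mm in front of the bay centres. Back board 72 mm high, its face 48 mm behind the bay centres. Origin: middle bay's centre, on the worktop; x points to the back board, y along the rack.
- rail_mid (a point): Middle of the rack's steel retaining rail: a level rod, 8 mm thick, along the rack's y above all bays, 26 mm behind the bay centres, underside 106 mm and top 114 mm above the worktop. A canister with its lid home passes below it, one with its lid proud does not.
- twin_canister: Canister just like the first, 92 mm across and 100 mm high, lid on, standing loose in one of the bays. To be left alone. Origin: centre of its underside.
- slim_canister: Slimmer canister, 72 mm across and 98 mm high, lid on, standing loose in another bay. To be left alone. Origin: centre of its underside.

How it is judged:
On the way, in this order (a step that is already met when the one before it is completed fails the run):
1. the canister's lid is pressed home while the canister still stands in front of the rack (value of joint lid below 0.0025 m and x of canister in the frame of pad below -0.06 m), for 0.2 s.
2. the closed canister stands in the empty bay, under the rail (value of joint lid below 0.0025 m and x of canister in the frame of pad between -0.01 and 0.01 m and y of canister in the frame of pad between -0.012 and 0.012 m and height (world z) of canister below 0.006 m and angle between canister's own z axis and vertical below 0.06 rad), for 0.2 s.
At the end, for the whole second after the job is handed in: The lid is home (within 2.5 mm); the canister stands upright on the worktop at rest in the bay that was empty, its centre within 10 mm of the pad's centre front to back (so within 12 mm of the back board) and within 12 mm sideways; the two other canisters stand within 15 mm of where they were (all of step 2 and linear speed of canister below 0.01 m/s and distance of each of twin_canister, slim_canister from where it was at the start of the episode below 0.015 m); the robot touches nothing.
It fails at once if the robot loads the canister or its lid with more than 40 N (contact force between any of the fingers, the arm and canister above 40 N).
It fails at once if the canister tips by more than 0.35 rad (angle between canister's own z axis and vertical above 0.35 rad).
It fails at once if one of the canisters already in the rack is shifted by more than 15 mm or tipped (distance of any of twin_canister, slim_canister from where it was at the start of the episode above 0.015 m or angle between any of twin_canister, slim_canister's own z axis and vertical above 0.3 rad).
It also fails if it takes over 61 s, if anything falls off the work surface, if the arm or the gripper's body presses on something with over 40 N, if the wrist force passes 120 N, or if a joint passes its speed limit or range.

ROBOT

A 7-joint arm with a two-finger parallel gripper is mounted at the origin on a cart in front of the work surface, level with it; the furniture and walls round the work are solid. World frame = base frame: x ahead of the robot, y to its left, z up, the work surface at z = 0. Lengths are in m, angles in rad, forces in N, time in s.
With the tool pointing down it reaches from about 0.425 to 0.875 m from the base axis. Payload 9.9 kg.
Tool frame: the origin (TCP) lies between the finger pads; the fingertips stand 8 mm ahead of it and the grasp point (between the pads) lies 11 mm behind it; z points along the fingers, x is the direction in which the jaws open and shut, and the axes are right-handed (so a half turn about z gives the same grasp; the last joint's range is limited). The gripper opens to 85 mm and grips with 20 to 120 N. Pads are 22 mm wide; open, the fingers measure 114 mm over their backs; the gripper's body (76 mm by 85 mm) begins 54 mm behind the grasp point. The pads swing forward as they close: fully open they stand 13 mm farther back than shut.
Start: joints at [-1.22, 0.576, 0.025, 1.437, -0.015, 1.129, -0.057], TCP at [0.284, 0.612, 0.239] pointing down, gripper open.
Joint ranges: [-2.76, 2.76], [-0.34, 2.15], [-1.52, 1.57], [0.19, 2.46], [-1.09, 4.23], [0.17, 1.99], [-2.82, 2.82]. Speed limits (rad/s): [2.22, 2.22, 3.01, 3.01, 3.14, 3.14, 3.14].

INTERFACE

Orientations are given as a unit quaternion [x, y, z, w].
In Python, from rig import arm gives the robot as it stands.
- The arm moves only by the shell command python3 -m jog 'ROWS' [OPENING]. ROWS is JSON, a list that holds one entry, the list of rows, each a list of 6 numbers: the shift along the tool's x, y, z in cm, then the turn, a rotation vector about the tool's x, y, z in degrees. A call has 1 to 5 rows; each row is the pose to reach, as a shift and turn from the pose commanded when the call began, along the tool's axes at that moment; what a row does not reach only later rows make up. A row lasts 1/12 s, in which the tool goes at most 41.7 mm and 7.16 degrees, less where a joint would pass 70% of its speed; a pose out of reach is approached as far as the arm can. A call with a gripper value outside its range is refused whole. OPENING is the finger opening in cm, from 0 to 8.54, set as the call begins (- or left out, the last holds). The fingers move at their own pace and stop on an object; the grip force is fixed at half the most. Time passes only in rows, so rows that repeat a pose let the fingers close. It gives the time, the measured TCP pose, the force and the opening at its end, in the units of the state.
- arm.observe(): the state, without advancing time (a new reading comes with each control period).
- arm.grab_frame(name): name is "side" or "top" or "wrist"; returns a dict with "frame" (384x512x3 uint8, red, green, blue), "fx", "fy", "cx", "cy" (pixels), "pose" (4x4, takes a point from camera to world coordinates); the wrist camera has in their place "hand_eye" (4x4, takes a point from camera to tool coordinates, whose origin is the TCP and whose axes are the tool frame's). Camera axes: x right, y up, looking along -z (the intrinsics and any distortion apply to the point x, -y, -z); pixel columns grow to the right and rows downward; lengths in m; the calibration is good to about 2 mm. A picture is of the moment at which its call begins: read the wrist's pose just before it. There is no depth.
- arm.finish_job(): hands the job in, once; it reports no verdict.
The state is a dict: "time": time; "q": joint angles; "joint_velocities": joint speeds; "joint_efforts": joint torques, N m; "position": TCP position; "eef_rot": TCP orientation; "force": force on the tool from outside, world axes, zero at the start; "wrist_torque": the same for the moment, N m; "width": opening from 0.0 (shut) to 1.0 (fully open).
Only numpy, scipy, OpenCV 4.12 (cv2) and the standard library are available. Lean on these libraries where they do the work, as an engineer would, in place of code of your own. Each camera call takes 0.05 s, during which the arm holds its last target.

## Working session

There is one attempt and no reset: what is moved stays moved. The work goes in short steps, Python scripts to look and compute and a shell command to move; the robot and the scene stay as the last step left them, time stands still between calls to the robot, and variables do not carry over. Pictures are saved under pics/ and viewed, and the job is handed in when it is done.

```bash
ls; mkdir -p pics; python3 - <<'E'
from rig import arm
import cv2,numpy as np
s=arm.observe();print({k:np.round(v,4).tolist() for k,v in s.items()})
for n in("side","top"):
    f=arm.grab_frame(n);cv2.imwrite(f"pics/{n}0.png",f["frame"][:,:,::-1]);np.set_printoptions(precision=4,suppress=True)
    print(n,f["fx"],f["fy"],f["cx"],f["cy"],f["pose"],[k for k in f])
E
```

```text
pics
{'time': 0.0, 'q': [-1.2198, 0.5765, 0.0248, 1.438, -0.015, 1.129, -0.0565], 'joint_velocities': [-0.0017, -0.0007, -0.0021, 0.0005, -0.002, -0.0007, -0.0005], 'joint_efforts': [-0.0002, -76.5755, 2.2496, -28.5967, 0.0151, 0.0125, -0.0001], 'position': [0.2841, 0.6118, 0.2384], 'eef_rot': [0.843, 0.538, -0.0007, 0.0005], 'force': [-0.1144, -1.1749, 0.1251], 'wrist_torque': [-0.0104, -0.003, 0.0044], 'width': 1.001}
side 403.5242003723673 403.5242003723673 258.43839313402384 192.554480256783 [[-0.9602  0.1803 -0.2135  0.3851]
 [-0.2794 -0.6337  0.7213  0.4969]
 [-0.0052  0.7522  0.6589  0.6605]
 [ 0.      0.      0.      1.    ]] ['frame', 'fx', 'fy', 'cx', 'cy', 'pose']
top 399.9500470846895 399.9500470846895 257.58803543753436 184.81064530718697 [[ 0.0049  0.9972 -0.0751  0.515 ]
 [-0.9999  0.0041 -0.01   -0.1417]
 [-0.0096  0.0752  0.9971  0.9248]
 [ 0.      0.      0.      1.    ]] ['frame', 'fx', 'fy', 'cx', 'cy', 'pose']
```

View pics/side0.png

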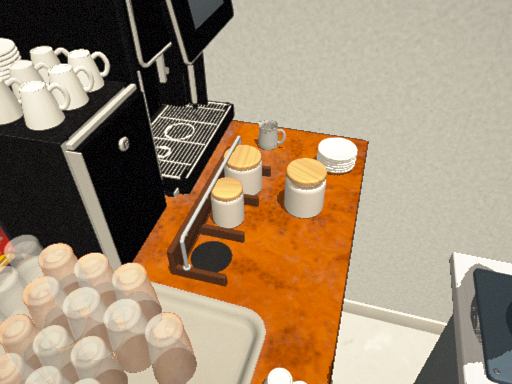

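View pics/top0.png

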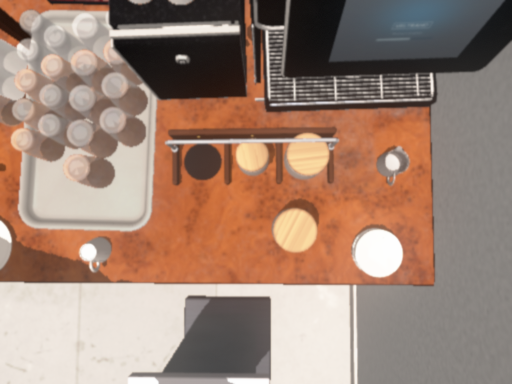

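The pad is in the robot's left bay, at about (202,162) in the top view. The slim canister is in the middle bay and the twin in the right bay. The target lid is at (295,230) in top and (306,172) in side. Next I'll measure these precisely.

```bash
cat > h.py <<'E'
import numpy as np,cv2
np.set_printoptions(precision=4,suppress=True)
def ray(f,uv):
    d=np.array([(uv[0]-f["cx"])/f["fx"],-(uv[1]-f["cy"])/f["fy"],-1.]);P=f["pose"]
    return P[:3,3],P[:3,:3]@d
def atz(f,uv,z):
    o,d=ray(f,uv);return o+d*(z-o[2])/d[2]
def proj(f,p):
    P=f["pose"];c=P[:3,:3].T@(np.asarray(p)-P[:3,3])
    return np.array([f["cx"]+f["fx"]*c[0]/-c[2],f["cy"]-f["fy"]*c[1]/-c[2]])
def tri(a,b):
    A=np.zeros((3,3));r=np.zeros(3)
    for o,d in(a,b):
        d=d/np.linalg.norm(d);M=np.eye(3)-np.outer(d,d);A+=M;r+=M@o
    return np.linalg.solve(A,r)
def blobs(f,lo,hi,amin=150):
    h=cv2.cvtColor(f["frame"],cv2.COLOR_RGB2HSV)
    m=cv2.inRange(h,lo,hi);m=cv2.morphologyEx(m,cv2.MORPH_OPEN,np.ones((3,3)))
    out=[]
    for c in cv2.findContours(m,cv2.RETR_EXTERNAL,cv2.CHAIN_APPROX_NONE)[0]:
        if cv2.contourArea(c)>amin: out.append((cv2.contourArea(c),cv2.boundingRect(c),cv2.fitEllipse(cv2.convexHull(c)) if len(c)>5 else None))
    return out
E
python3 - <<'E'
from rig import arm
from h import *
F={n:arm.grab_frame(n) for n in("side","top")}
for n,f in F.items():
    fr=f["frame"];hs=cv2.cvtColor(fr,cv2.COLOR_RGB2HSV)
    print(n,[hs[int(v),int(u)] for u,v in ([(306,172),(210,258),(243,157),(330,250)] if n=="side" else [(295,230),(202,162),(252,157),(250,240)])])
    print('lids');[print(b) for b in blobs(f,(10,60,150),(25,150,255),100)]
    print('pad');[print(b) for b in blobs(f,(0,0,0),(180,255,50),200)]
t=F["top"]["frame"][115:265,160:345,::-1];cv2.imwrite("pics/t1.png",cv2.resize(t,None,fx=4,fy=4,interpolation=cv2.INTER_CUBIC))
t=F["side"]["frame"][130:290,165:345,::-1];cv2.imwrite("pics/s1.png",cv2.resize(t,None,fx=3.7,fy=3.7,interpolation=cv2.INTER_CUBIC))
E
```

```text
side [array([ 19, 134, 245], dtype=uint8), array([21, 36, 49], dtype=uint8), array([ 21, 128, 251], dtype=uint8), array([ 15, 251, 217], dtype=uint8)]
lids
(148.5, (98, 371, 16, 13), ((106.10409545898438, 378.0859680175781), (13.926046371459961, 17.20033073425293), 106.01046752929688))
(203.5, (61, 362, 17, 22), ((69.46208190917969, 372.2571105957031), (14.079642295837402, 22.895553588867188), 153.46568298339844))
(120.0, (27, 354, 15, 15), ((34.39176940917969, 361.25958251953125), (13.015358924865723, 15.310842514038086), 125.98980712890625))
(416.5, (0, 354, 23, 30), ((7.476736545562744, 371.28466796875), (25.480995178222656, 35.55276870727539), 154.28309631347656))
(1051.0, (111, 334, 41, 39), ((132.3684844970703, 353.8997497558594), (38.50912094116211, 40.605648040771484), 73.73673248291016))
(306.0, (81, 323, 32, 29), ((95.48893737792969, 344.32769775390625), (33.619293212890625, 43.276580810546875), 20.113460540771484))
(184.0, (49, 314, 24, 22), ((60.512943267822266, 327.6651306152344), (23.280275344848633, 27.235774993896484), 165.68104553222656))
(1550.0, (154, 312, 39, 72),
[... 2558 characters left out ...]
818176269531, 59.3807373046875), 0.5164387226104736))
(119.0, (56, 57, 15, 22), ((61.11669921875, 67.2799301147461), (17.61949920654297, 22.298118591308594), 23.170215606689453))
pad
(342.5, (0, 10, 28, 29), ((3.892512321472168, 21.07416534423828), (14.28834342956543, 56.6688117980957), 126.9051513671875))
(7053.5, (285, 0, 227, 77), ((397.5235290527344, 24.517763137817383), (144.87576293945312, 241.57029724121094), 77.47468566894531))
(600.5, (258, 0, 27, 25), ((270.9370422363281, 9.771720886230469), (30.76759910583496, 35.67691421508789), 168.04071044921875))
(9027.5, (110, 0, 135, 99), ((181.78904724121094, 31.081348419189453), (127.8152847290039, 168.12794494628906), 137.75619506835938))
```

View pics/t1.png

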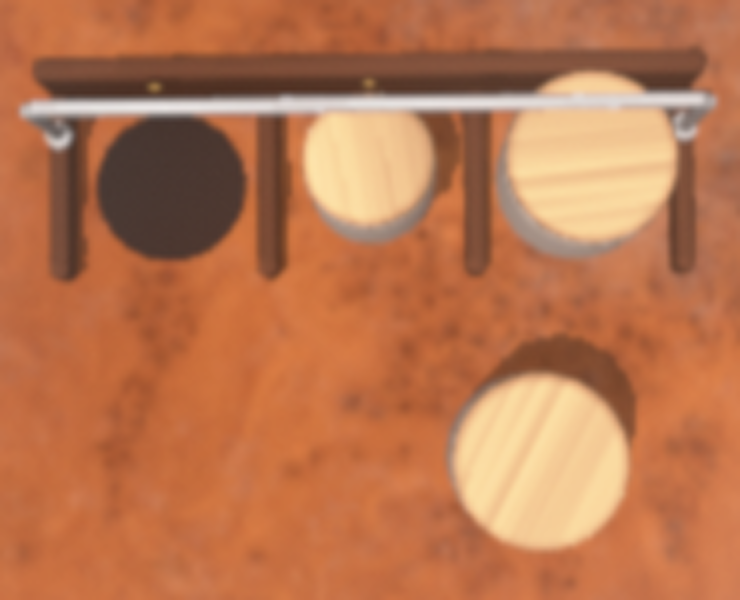

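View pics/s1.png

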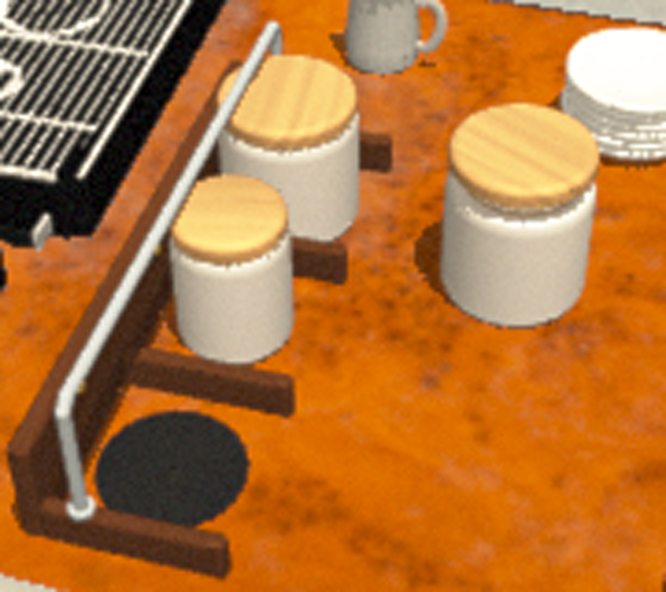

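```bash
python3 - <<'E'
from rig import arm
from h import *
T=arm.grab_frame("top");S=arm.grab_frame("side")
t=lambda x,y:((x+.5)/4-.5+160,(y+.5)/4-.5+115)
s=lambda x,y:((x+.5)/3.7-.5+165,(y+.5)/3.7-.5+130)
lt=t(539.5,460);ls=s(524,149)
# side lid top ellipse only: left 450 right 599, top 103, bottom ~195 
print('lid tri',tri(ray(T,lt),ray(S,ls)),'top@.112',atz(T,lt,.112),'side@.112',atz(S,ls,.112))
p=t(171,187);ps=s(172.5,468)
print('pad tri',tri(ray(T,p),ray(S,ps)),atz(T,p,0.001),atz(S,ps,.001))
D=np.array([atz(T,t(*q),.028) for q in[(64,279),(270,277),(476,273),(682,271)]]);print(D)
R=np.array([atz(T,t(*q),.114) for q in[(40,110),(200,105),(400,103),(700,98)]]);print('rail',R)
for q in[(70,400),(272,28)]: print('rail side',atz(S,s(*q),.112))
B=np.array([atz(T,t(*q),.072) for q in[(45,84),(690,70)]]);print(B)
E
```

```text
lid tri [ 0.4845 -0.209   0.1088] top@.112 [ 0.4858 -0.2085  0.112 ] side@.112 [ 0.4827 -0.2051  0.112 ]
pad tri [ 0.6384 -0.0036  0.0003] [ 0.6388 -0.0035  0.001 ] [ 0.6376 -0.0031  0.001 ]
[[ 0.5828  0.052   0.028 ]
 [ 0.5844 -0.0641  0.028 ]
 [ 0.5871 -0.18    0.028 ]
 [ 0.5887 -0.2956  0.028 ]]
rail [[ 0.6632  0.0475  0.114 ]
 [ 0.6661 -0.0347  0.114 ]
 [ 0.6674 -0.1373  0.114 ]
 [ 0.6705 -0.2908  0.114 ]]
rail side [0.6597 0.0545 0.112 ]
rail side [ 0.668  -0.2875  0.112 ]
[[ 0.6851  0.0549  0.072 ]
 [ 0.6938 -0.2933  0.072 ]]
```

```bash
cat > g.py <<'E'
import sys,numpy as np
from rig import arm
from scipy.spatial.transform import Rotation as R
s=arm.observe();p=s["position"];Rc=R.from_quat(s["eef_rot"])
x,y,z,h=map(float,sys.argv[1:5])
Rt=R.from_euler('z',h,degrees=True)*R.from_matrix(np.diag([1.,-1,-1]))
print("t",round(s["time"],2),"p",np.round(p,4),"xdir",np.round(Rc.as_matrix()[:,0],3),"F",np.round(s["force"],2),"w",round(s["width"],3))
print("shift cm",np.round(Rc.inv().apply(np.array([x,y,z])-p)*100,2),"rot",np.round((Rc.inv()*Rt).as_rotvec(degrees=True),2))
E
python3 g.py 0.45 0.25 0.28 30
```

```text
t 0.3 p [0.2842 0.6121 0.239 ] xdir [ 0.421  0.907 -0.001] F [-0.35 -0.06 -0.25] w 1.006
shift cm [-25.86  30.28  -4.08] rot [1.000e-02 3.000e-02 3.509e+01]
```

```bash
python3 -m jog '[[[-25.9,30.3,-4.1,0,0,35],[-25.9,30.3,-4.1,0,0,35],[-25.9,30.3,-4.1,0,0,35],[-25.9,30.3,-4.1,0,0,35],[-25.9,30.3,-4.1,0,0,35]]]' 0; python3 g.py 0.45 0.25 0.28 30
```

```text
time: 0.72
position: [0.3709, 0.4219, 0.2609]
eef_rot: [0.967, 0.257, 0.0, -0.0]
force: [0.8, 0.4, 0.5]
width: 0.302
t 0.72 p [0.3709 0.4219 0.2609] xdir [0.868 0.496 0.   ] F [0.76 0.45 0.49] w 0.302
shift cm [-1.66 18.84 -1.92] rot [-0.01 -0.01 -0.27]
```

```bash
python3 -m jog '[[[-1.6,18.8,-1.9,0,0,0],[-1.6,18.8,-1.9,0,0,0],[-1.6,18.8,-1.9,0,0,0],[-1.6,18.8,-1.9,0,0,0],[-1.6,18.8,-1.9,0,0,0]]]' 0; python3 g.py 0.47 0.03 0.24 10
```

```text
time: 1.13
position: [0.4528, 0.248, 0.2805]
eef_rot: [0.966, 0.257, 0.001, 0.001]
force: [0.5, 0.4, -0.2]
width: 0.001
t 1.13 p [0.4528 0.248  0.2805] xdir [0.868 0.497 0.001] F [ 0.47  0.36 -0.21] w 0.001
shift cm [-9.35 19.77  4.07] rot [ 0.08 -0.07 19.83]
```

```bash
python3 -m jog '[[[-9.3,19.8,4,0,0,20],[-9.3,19.8,4,0,0,20],[-9.3,19.8,4,0,0,20],[-9.3,19.8,4,0,0,20],[-9.3,19.8,4,0,0,20]]]' 0; python3 g.py 0.475 -0.14 0.24 0
```

```text
time: 1.55
position: [0.4683, 0.0471, 0.2421]
eef_rot: [0.996, 0.088, 0.0, -0.0]
force: [1.2, 0.5, 0.4]
width: -0.001
t 1.55 p [0.4683 0.0471 0.2421] xdir [0.985 0.175 0.001] F [1.22 0.53 0.39] w -0.001
shift cm [-2.61 18.54  0.21] rot [-1.000e-02 -4.000e-02  1.008e+01]
```

```bash
python3 -m jog '[[[-2.6,18.5,0.2,0,0,10],[-2.6,18.5,0.2,0,0,10],[-2.6,18.5,0.2,0,0,10],[-2.6,18.5,0.2,0,0,10],[-2.6,18.5,0.2,0,0,10]]]' 0; python3 - <<'E'
from rig import arm
from h import *
from scipy.spatial.transform import Rotation as R
s=arm.observe();f=arm.grab_frame("wrist")
P=np.eye(4);P[:3,:3]=R.from_quat(s["eef_rot"]).as_matrix();P[:3,3]=s["position"]
print(s["position"],f["hand_eye"],f["fx"],f["cx"],f["cy"],"campose",(P@f["hand_eye"]))
cv2.imwrite("pics/w1.png",f["frame"][:,:,::-1])
E
```

```text
time: 1.97
position: [0.4746, -0.1432, 0.2406]
eef_rot: [1.0, -0.002, 0.001, 0.001]
force: [-0.3, 0.2, -0.1]
width: 0.001
[ 0.4746 -0.1432  0.2406] [[ 1.      0.0003  0.0007  0.0003]
 [ 0.0005 -0.9611 -0.2761 -0.0702]
 [ 0.0006  0.2761 -0.9611 -0.1354]
 [ 0.      0.      0.      1.    ]] 296.4438661677998 255.25229662955735 191.56874703953844 campose [[ 1.      0.0035  0.0005  0.475 ]
 [-0.0035  0.9605  0.2782 -0.0727]
 [ 0.0005 -0.2782  0.9605  0.3758]
 [ 0.      0.      0.      1.    ]]
```

View pics/w1.png

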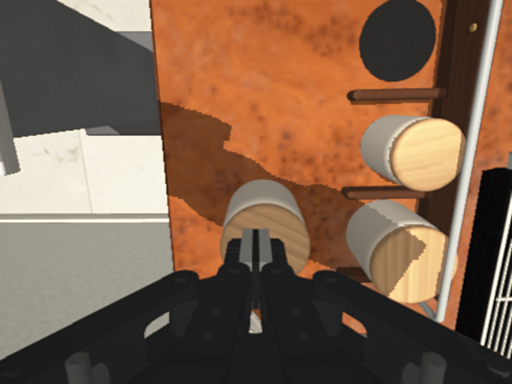

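Fingers are shut and the wrist view shows the lid centred near column 265 (x≈0.484), which agrees with the other cameras. I'll go above it and press.

```bash
python3 g.py 0.4845 -0.2075 0.14 0; python3 -m jog '[[[1,6.5,3,0,0,0],[1,6.5,6,0,0,0],[1,6.5,9,0,0,0],[1,6.5,10,0,0,0],[1,6.5,10,0,0,0]]]' 0; python3 g.py 0.4845 -0.2075 0.12 0
```

```text
t 2.02 p [ 0.4746 -0.1455  0.2407] xdir [ 1.    -0.006  0.001] F [-0.88 -4.43  1.21] w 0.001
shift cm [ 1.01  6.15 10.1 ] rot [ 0.21 -0.08 -0.34]
time: 2.43
position: [0.4837, -0.2018, 0.1378]
eef_rot: [1.0, 0.0, -0.003, -0.001]
force: [-0.4, -0.0, 0.7]
width: 0.001
t 2.43 p [ 0.4837 -0.2018  0.1378] xdir [ 1.     0.001 -0.005] F [-0.44 -0.02  0.72] w 0.001
shift cm [0.09 0.57 1.78] rot [-0.11  0.31  0.05]
```

```bash
python3 -m jog '[[[0.1,0.2,0.4,0,0,0],[0.1,0.2,0.8,0,0,0],[0.1,0.2,1.2,0,0,0],[0.1,0.2,1.4,0,0,0],[0.1,0.2,1.4,0,0,0]]]' 0; python3 g.py 0.4845 -0.2075 0.12 0
```

```text
time: 2.85
position: [0.4867, -0.2043, 0.1265]
eef_rot: [1.0, 0.001, 0.0, -0.0]
force: [-0.2, -0.3, -0.0]
width: 0.002
t 2.85 p [ 0.4867 -0.2043  0.1265] xdir [1.    0.002 0.001] F [-0.2  -0.26 -0.03] w 0.002
shift cm [-0.22  0.32  0.65] rot [-0.   -0.04  0.14]
```

```bash
python3 - <<'E'
from rig import arm
from h import *
f=arm.grab_frame("side");t=f["frame"][100:230,240:400,::-1];cv2.imwrite("pics/s2.png",cv2.resize(t,None,fx=4,fy=4,interpolation=cv2.INTER_CUBIC))
E
```

```text
(no output)
```

View pics/s2.png

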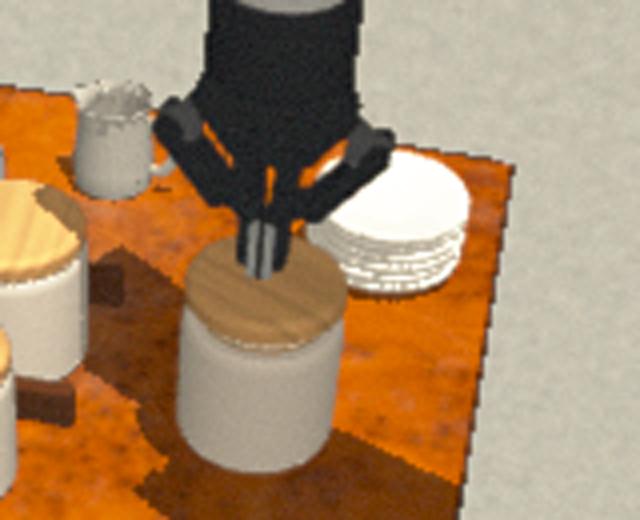

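The tip hovers about 6 mm above the lid, close to its centre. I'll correct that and press slowly.

```bash
python3 -m jog '[[[-0.2,0.3,0.2,0,0,0],[-0.2,0.3,0.4,0,0,0],[-0.2,0.3,0.5,0,0,0],[-0.2,0.3,0.6,0,0,0]]]' 0;  python3 -m jog '[[[0,0,0.1,0,0,0],[0,0,0.2,0,0,0],[0,0,0.2,0,0,0]]]' 0
```

```text
time: 3.23
position: [0.4843, -0.2079, 0.1201]
eef_rot: [1.0, 0.001, -0.0, -0.0]
force: [-0.4, -0.0, -0.2]
width: 0.0
time: 3.48
position: [0.4843, -0.2079, 0.1182]
eef_rot: [1.0, 0.001, 0.0, 0.0]
force: [-1.4, 0.5, 3.3]
width: -0.003
```

```bash
for i in 1; do python3 -m jog '[[[0,0,0.1,0,0,0],[0,0,0.2,0,0,0],[0,0,0.2,0,0,0]]]' 0; done
```

```text
time: 3.73
position: [0.4843, -0.2079, 0.1161]
eef_rot: [1.0, 0.001, -0.0, 0.0]
force: [-0.3, -0.3, 1.6]
width: 0.004
```

```bash
python3 -m jog '[[[0,0,0.1,0,0,0],[0,0,0.2,0,0,0],[0,0,0.2,0,0,0]]]' 0
```

```text
time: 3.98
position: [0.4844, -0.2077, 0.1138]
eef_rot: [1.0, 0.001, -0.0, -0.0]
force: [0.2, -0.2, -0.2]
width: 0.002
```

```bash
python3 -m jog '[[[0,0,0.1,0,0,0],[0,0,0.2,0,0,0],[0,0,0.2,0,0,0]]]' 0
```

```text
time: 4.23
position: [0.4844, -0.2077, 0.1119]
eef_rot: [1.0, 0.001, -0.0, -0.0]
force: [0.6, 0.2, 1.4]
width: 0.002
```

```bash
python3 -m jog '[[[0,0,0.1,0,0,0],[0,0,0.2,0,0,0],[0,0,0.2,0,0,0]]]' 0;python3 -m jog '[[[0,0,0.1,0,0,0],[0,0,0.1,0,0,0]]]' 0
```

```text
time: 4.48
position: [0.4844, -0.2078, 0.11]
eef_rot: [1.0, 0.001, -0.0, -0.0]
force: [-0.9, 0.5, 0.7]
width: -0.003
time: 4.65
position: [0.4844, -0.2078, 0.109]
eef_rot: [1.0, 0.001, -0.0, -0.0]
force: [0.0, -0.2, -0.2]
width: -0.001
```

```bash
python3 -m jog '[[[0,0,0.1,0,0,0],[0,0,0.1,0,0,0]]]' 0; python3 - <<'E'
from rig import arm
from h import *
f=arm.grab_frame("side");t=f["frame"][100:230,240:400,::-1];cv2.imwrite("pics/s3.png",cv2.resize(t,None,fx=4,fy=4,interpolation=cv2.INTER_CUBIC))
E
```

```text
time: 4.82
position: [0.4844, -0.2079, 0.1082]
eef_rot: [1.0, 0.001, 0.0, 0.0]
force: [0.1, 0.3, -0.4]
width: 0.003
```

View pics/s3.png

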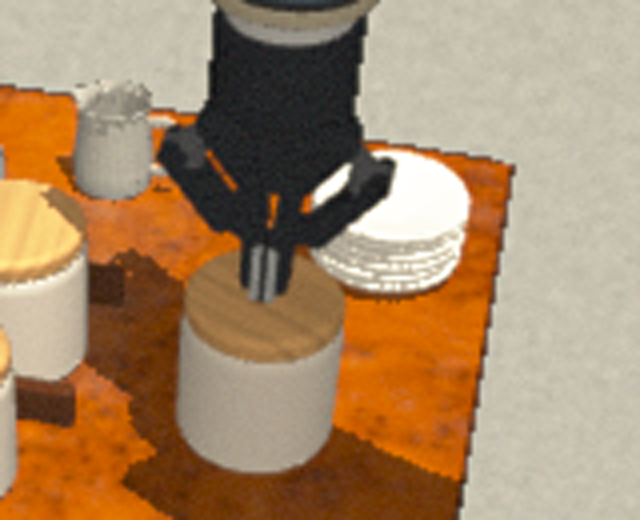

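The lid has dropped and its rim now sits close to the pot. I'll push slightly further to confirm firm contact.

```bash
python3 -m jog '[[[0,0,0.1,0,0,0],[0,0,0.1,0,0,0],[0,0,0.1,0,0,0]]]' 0
```

```text
time: 5.12
position: [0.4845, -0.2079, 0.108]
eef_rot: [1.0, 0.001, 0.0, -0.0]
force: [-2.9, 2.7, 13.3]
width: 0.001
```

```bash
python3 -m jog '[[[0,0,0.05,0,0,0],[0,0,0.05,0,0,0],[0,0,0.05,0,0,0]]]' 0
```

```text
time: 5.37
position: [0.4845, -0.2079, 0.1079]
eef_rot: [1.0, 0.001, 0.001, -0.0]
force: [-4.7, 2.0, 19.8]
width: 0.005
```

Home: the tip stops at 0.100 under 20 N. Now retreat upward, then look from the top and side.

```bash
python3 -m jog '[[[0,0,-1,0,0,0],[0,0,-5,0,0,0],[0,4,-9,0,0,0],[0,8,-12,0,0,0],[0,12,-12,0,0,0]]]' 5.0; python3 - <<'E'
from rig import arm
from h import *
F={n:arm.grab_frame(n) for n in("side","top")}
t=F["top"]["frame"][115:265,230:415,::-1];cv2.imwrite("pics/t4.png",cv2.resize(t,None,fx=4,fy=4,interpolation=cv2.INTER_CUBIC))
t=F["side"]["frame"][100:230,240:400,::-1];cv2.imwrite("pics/s4.png",cv2.resize(t,None,fx=4,fy=4,interpolation=cv2.INTER_CUBIC))
E
python3 g.py 0.4845 -0.28 0.1 0
```

```text
time: 5.78
position: [0.4861, -0.3104, 0.2265]
eef_rot: [1.0, 0.003, 0.002, 0.001]
force: [1.5, -1.6, -0.7]
width: 0.588
t 5.88 p [ 0.4837 -0.318   0.2255] xdir [ 1.    -0.006  0.004] F [-0.53  0.08  0.1 ] w 0.588
shift cm [ 1.000e-02 -3.890e+00  1.252e+01] rot [ 0.4  -0.24 -0.34]
```

View pics/t4.png

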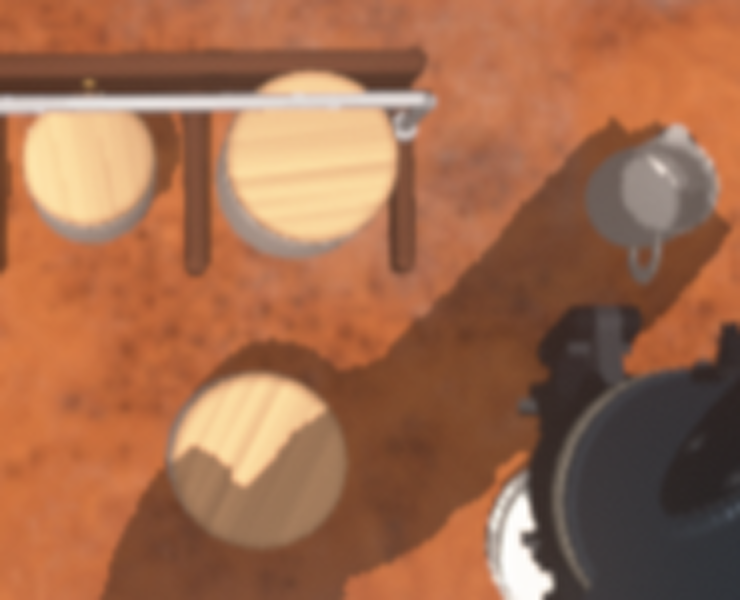

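View pics/s4.png

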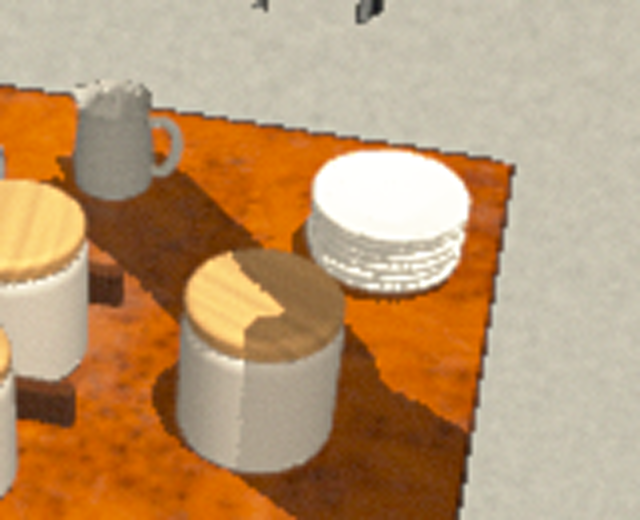

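```bash
python3 - <<'E'
from rig import arm
from h import *
T=arm.grab_frame("top");S=arm.grab_frame("side")
a=(258.5/4-.375+230,461/4-.375+115);b=(264.5/4-.375+240,305/4-.375+100)
print(atz(T,a,.1),atz(S,b,.1),tri(ray(T,a),ray(S,b)))
for q in[(378,252),(353,252)]:print(atz(T,q,.05))
E
python3 g.py 0.485 -0.285 0.1 0
```

```text
[ 0.4848 -0.209   0.1   ] [ 0.4818 -0.1991  0.1   ] [ 0.4839 -0.2098  0.0913]
[ 0.4364 -0.3937  0.05  ]
[ 0.4361 -0.3398  0.05  ]
t 5.98 p [ 0.484  -0.3114  0.2225] xdir [ 1.    -0.001  0.   ] F [ 0.22  1.01 -0.61] w 0.582
shift cm [ 0.09 -2.65 12.25] rot [ 0.03 -0.02 -0.06]
```

```bash
python3 -m jog '[[[0.1,-2.6,3,0,0,0],[0.1,-2.6,7,0,0,0],[0.1,-2.6,11,0,0,0],[0.1,-2.6,11,0,0,0],[0.1,-2.6,11,0,0,0]]]' 5.0; python3 g.py 0.485 -0.285 0.055 0
```

```text
time: 6.4
position: [0.4844, -0.2825, 0.111]
eef_rot: [1.0, 0.001, -0.002, -0.001]
force: [-0.0, -0.5, 1.7]
width: 0.584
t 6.4 p [ 0.4844 -0.2825  0.111 ] xdir [ 1.     0.003 -0.005] F [-0.04 -0.52  1.67] w 0.584
shift cm [0.08 0.27 5.6 ] rot [-0.14  0.27  0.15]
```

```bash
python3 -m jog '[[[0.1,0.3,2,0,0,0],[0.1,0.3,4,0,0,0],[0.1,0.3,5.5,0,0,0],[0.1,0.3,5.5,0,0,0],[0.1,0.3,5.5,0,0,0]]]' 5.0; python3 g.py 0.485 -0.265 0.055 0
python3 - <<'E'
from rig import arm
from h import *
t=arm.grab_frame("side")["frame"][60:230,200:410,::-1];cv2.imwrite("pics/s5.png",cv2.resize(t,None,fx=3.5,fy=3.5,interpolation=cv2.INTER_CUBIC))
E
```

```text
time: 6.82
position: [0.4873, -0.2876, 0.059]
eef_rot: [1.0, 0.001, 0.001, 0.0]
force: [1.1, -1.0, -0.5]
width: 0.585
t 6.82 p [ 0.4873 -0.2876  0.059 ] xdir [1.    0.001 0.001] F [ 1.09 -0.96 -0.48] w 0.585
shift cm [-0.22 -2.26  0.4 ] rot [ 0.03 -0.07  0.08]
```

View pics/s5.png

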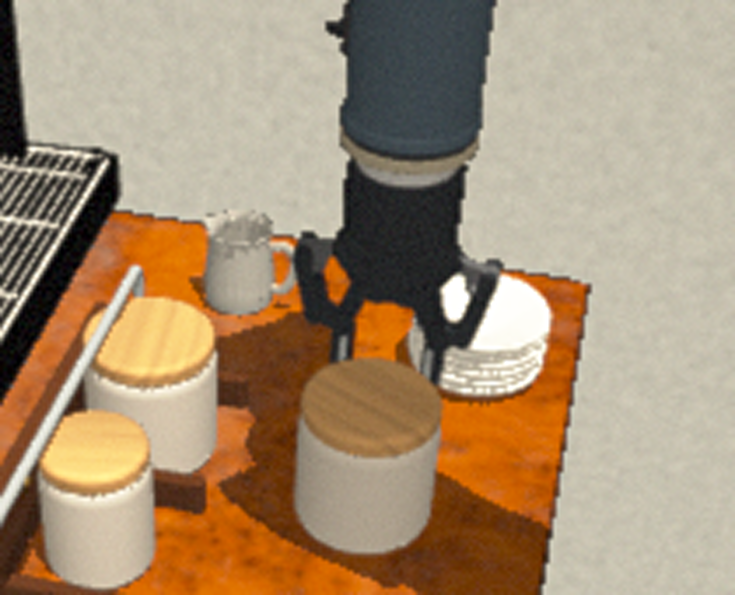

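```bash
python3 -m jog '[[[-0.2,-0.5,0.2,0,0,0],[-0.2,-1.0,0.3,0,0,0],[-0.2,-1.4,0.3,0,0,0],[-0.2,-1.7,0.3,0,0,0],[-0.2,-2.0,0.3,0,0,0]]]' 5.0; python3 g.py 0.485 -0.258 0.055 0
python3 -m jog '[[[0,-0.2,0,0,0,0],[0,-0.4,0,0,0,0],[0,-0.6,0,0,0,0],[0,-0.8,0,0,0,0],[0,-1,0,0,0,0]]]' 5.0; python3 g.py 0.485 -0.258 0.055 0
```

```text
time: 7.28
position: [0.4847, -0.2666, 0.0546]
eef_rot: [1.0, 0.001, 0.0, -0.0]
force: [0.0, -0.5, 0.3]
width: 0.586
t 7.28 p [ 0.4847 -0.2666  0.0546] xdir [1.    0.002 0.   ] F [ 0.02 -0.55  0.35] w 0.586
shift cm [ 0.03 -0.86 -0.04] rot [-0.   -0.02  0.12]
time: 7.7
position: [0.4843, -0.2578, 0.0543]
eef_rot: [1.0, 0.001, -0.0, 0.001]
force: [-2.0, -5.2, 1.6]
width: 0.587
t 7.7 p [ 0.4843 -0.2578  0.0543] xdir [ 1.     0.001 -0.   ] F [-1.97 -5.24  1.56] w 0.587
shift cm [ 0.07  0.02 -0.07] rot [0.06 0.   0.06]
```

```bash
python3 -m jog '[[[0,-0.3,0,0,0,0],[0,-0.6,0,0,0,0],[0,-1.0,0,0,0,0],[0,-1.5,0,0,0,0],[0,-2,0,0,0,0]]]' 5.0; python3 -m jog '[[[0,-0.5,0,0,0,0],[0,-1,0,0,0,0],[0,-1.5,0,0,0,0],[0,-2,0,0,0,0],[0,-2.5,0,0,0,0]]]' 5.0; python3 g.py 0.485 -0.057 0.055 0
```

```text
time: 8.12
position: [0.4848, -0.239, 0.0547]
eef_rot: [1.0, -0.0, 0.001, 0.001]
force: [-0.2, -6.0, 2.3]
width: 0.587
time: 8.53
position: [0.4849, -0.2138, 0.0547]
eef_rot: [1.0, 0.0, 0.001, 0.001]
force: [0.1, -5.1, 1.2]
width: 0.585
t 8.53 p [ 0.4849 -0.2138  0.0547] xdir [1.    0.    0.002] F [ 0.12 -5.06  1.24] w 0.585
shift cm [ 1.000e-02 -1.568e+01 -7.000e-02] rot [ 0.14 -0.09  0.01]
```

```bash
python3 - <<'E'
from rig import arm
from h import *
F={n:arm.grab_frame(n) for n in("side","top")}
t=np.hstack([F["top"]["frame"][115:265,160:345,::-1],F["side"]["frame"][110:260,180:365,::-1]]);cv2.imwrite("pics/c6.png",cv2.resize(t,None,fx=2.1,fy=2.1,interpolation=cv2.INTER_CUBIC))
E
```

```text
(no output)
```

View pics/c6.png

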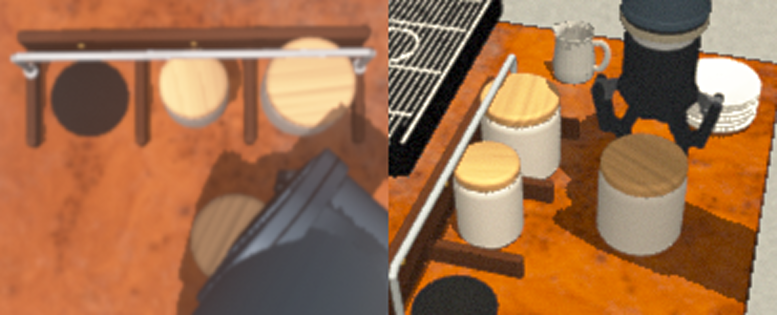

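The canister is sliding upright, with the fingers cradling it and 5–6 N of force. I'll continue.

```bash
python3 -m jog '[[[0,-0.6,0,0,0,0],[0,-1.2,0,0,0,0],[0,-1.8,0,0,0,0],[0,-2.4,0,0,0,0],[0,-3,0,0,0,0]]]' 5.0; python3 -m jog '[[[0,-0.6,0,0,0,0],[0,-1.2,0,0,0,0],[0,-1.8,0,0,0,0],[0,-2.4,0,0,0,0],[0,-3,0,0,0,0]]]' 5.0; python3 g.py 0.485 -0.057 0.055 0
```

```text
time: 9.05
position: [0.4846, -0.1836, 0.0546]
eef_rot: [1.0, 0.0, 0.001, 0.001]
force: [-0.3, -5.8, 1.5]
width: 0.586
time: 9.47
position: [0.4846, -0.1535, 0.0545]
eef_rot: [1.0, 0.0, 0.001, 0.001]
force: [0.0, -5.2, 0.9]
width: 0.582
t 9.47 p [ 0.4846 -0.1535  0.0545] xdir [1.    0.    0.001] F [ 0.01 -5.21  0.95] w 0.582
shift cm [ 0.04 -9.65 -0.07] rot [ 0.1  -0.06  0.  ]
```

```bash
python3 -m jog '[[[0,-0.6,0,0,0,0],[0,-1.2,0,0,0,0],[0,-1.8,0,0,0,0],[0,-2.4,0,0,0,0],[0,-3,0,0,0,0]]]' 5.0; python3 -m jog '[[[0,-0.6,0,0,0,0],[0,-1.2,0,0,0,0],[0,-1.8,0,0,0,0],[0,-2.4,0,0,0,0],[0,-3,0,0,0,0]]]' 5.0; python3 g.py 0.485 -0.057 0.055 0
```

```text
time: 9.88
position: [0.4845, -0.1234, 0.0545]
eef_rot: [1.0, 0.0, 0.001, 0.001]
force: [0.4, -5.7, 1.3]
width: 0.588
time: 10.3
position: [0.4845, -0.0934, 0.0545]
eef_rot: [1.0, 0.0, 0.0, 0.001]
force: [-0.5, -6.0, 2.1]
width: 0.585
t 10.3 p [ 0.4845 -0.0934  0.0545] xdir [1.    0.    0.001] F [-0.51 -6.03  2.12] w 0.585
shift cm [ 0.05 -3.64 -0.06] rot [ 0.09 -0.06  0.  ]
```

Push the last 36 mm, slowing at the end, then back off.

```bash
python3 -m jog '[[[0,-0.6,0,0,0,0],[0,-1.2,0,0,0,0],[0,-1.8,0,0,0,0],[0,-2.3,0,0,0,0],[0,-2.7,0,0,0,0]]]' 5.0; python3 -m jog '[[[0,-0.4,0,0,0,0],[0,-0.7,0,0,0,0],[0,-0.9,0,0,0,0],[0,-0.9,0,0,0,0]]]' 5.0;  python3 -m jog '[[[0,0.5,0,0,0,0],[0,2,0,0,0,0],[0,4,-2,0,0,0],[0,6,-5,0,0,0],[0,8,-8,0,0,0]]]' 5.0; python3 g.py 0.40 -0.06 0.2 45
python3 - <<'E'
from rig import arm
from h import *
F={n:arm.grab_frame(n) for n in("side","top")}
t=F["top"]["frame"][115:265,160:345,::-1];cv2.imwrite("pics/t7.png",cv2.resize(t,None,fx=4,fy=4,interpolation=cv2.INTER_CUBIC))
t=F["side"]["frame"][130:290,165:345,::-1];cv2.imwrite("pics/s7.png",cv2.resize(t,None,fx=3.7,fy=3.7,interpolation=cv2.INTER_CUBIC))
E
```

```text
time: 10.72
position: [0.4844, -0.0661, 0.0544]
eef_rot: [1.0, 0.0, 0.0, 0.001]
force: [-0.5, -6.6, 1.5]
width: 0.584
time: 11.05
position: [0.4843, -0.0569, 0.0544]
eef_rot: [1.0, 0.0, 0.0, 0.0]
force: [0.2, -5.1, 0.6]
width: 0.59
time: 11.47
position: [0.4831, -0.1369, 0.1346]
eef_rot: [1.0, 0.001, -0.002, -0.0]
force: [0.5, -0.4, -1.0]
width: 0.583
t 11.47 p [ 0.4831 -0.1369  0.1346] xdir [ 1.     0.002 -0.003] F [ 0.5  -0.41 -0.96] w 0.583
shift cm [-8.32 -7.71 -6.51] rot [ -0.11   0.15 -44.9 ]
```

View pics/t7.png

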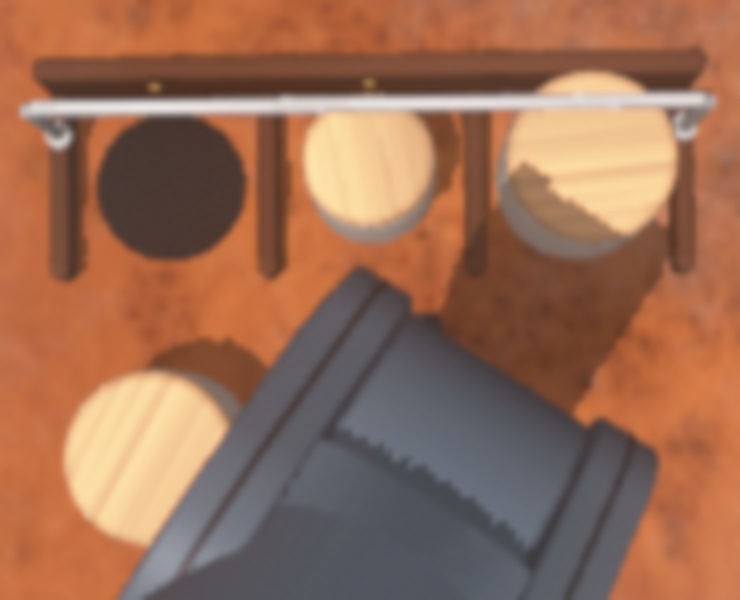

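View pics/s7.png

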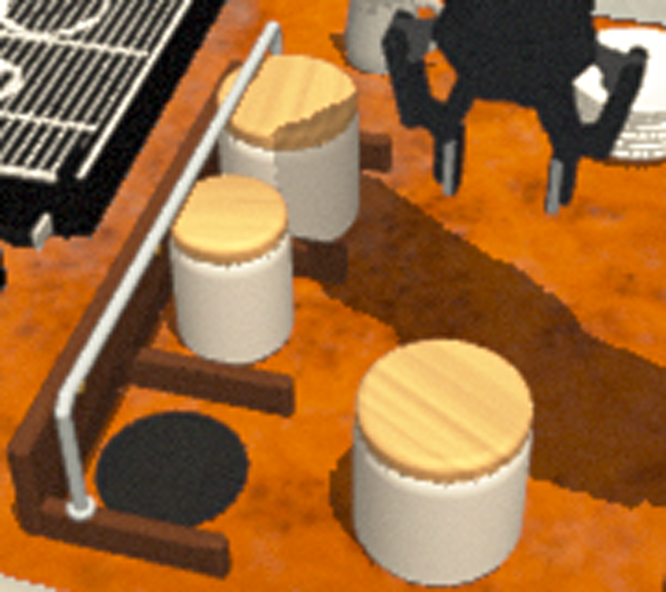

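```bash
python3 - <<'E'
from rig import arm
from h import *
T=arm.grab_frame("top");S=arm.grab_frame("side")
a=(152.5/4-.375+160,458.5/4-.375+115);b=(445.5/3.7-.36+165,408/3.7-.36+130)
print(atz(T,a,.1),atz(S,b,.1),tri(ray(T,a),ray(S,b)))
print(arm.observe()["q"])
E
python3 g.py 0.45 -0.1 0.2 45
```

```text
[ 0.4851 -0.011   0.1   ] [ 0.4818 -0.0021  0.1   ] [ 0.4841 -0.0097  0.0912]
[-0.1385  0.4985  0.4695  2.0281 -0.3481  0.6905  0.5538]
t 11.67 p [ 0.4844 -0.1365  0.1347] xdir [1.    0.001 0.001] F [ 0.28  1.53 -0.71] w 0.583
shift cm [-3.43 -3.66 -6.53] rot [ -0.    -0.09 -44.97]
```

```bash
python3 -m jog '[[[-1,0,-2,0,0,-7],[-2,-1,-4,0,0,-14],[-3,-2,-6,0,0,-21],[-3.4,-3.5,-6.5,0,0,-28],[-3.4,-3.5,-6.5,0,0,-35]]]' 6.5; python3 g.py 0.428 -0.03 0.2 91.2
```

```text
time: 12.08
position: [0.4494, -0.0977, 0.1994]
eef_rot: [0.952, 0.306, 0.0, -0.001]
force: [-0.3, 1.4, -0.7]
width: 0.762
t 12.08 p [ 0.4494 -0.0977  0.1994] xdir [0.812 0.583 0.001] F [-0.32  1.36 -0.67] w 0.762
shift cm [ 2.21 -6.75 -0.04] rot [ -0.1   -0.1  -55.54]
```

```bash
python3 -m jog '[[[0.4,-1.3,0,0,0,-7],[0.8,-2.6,0,0,0,-14],[1.3,-4,0,0,0,-21],[1.8,-5.4,0,0,0,-28],[2.2,-6.7,0,0,0,-35]]]' 6.5; python3 g.py 0.428 -0.009 0.2 91.2
```

```text
time: 12.5
position: [0.4286, -0.0318, 0.1981]
eef_rot: [0.816, 0.578, -0.001, -0.001]
force: [0.1, -0.5, 0.1]
width: 0.763
t 12.5 p [ 0.4286 -0.0318  0.1981] xdir [ 0.333  0.943 -0.   ] F [ 0.1  -0.48  0.06] w 0.763
shift cm [ 2.13 -0.81 -0.19] rot [-1.600e-01 -2.000e-02 -2.064e+01]
```

```bash
python3 -m jog '[[[0.7,-0.3,0,0,0,-7],[1.4,-0.6,0,0,0,-14],[2.1,-0.8,0,0,0,-20.6],[2.1,-0.8,0,0,0,-20.6],[2.1,-0.8,0,0,0,-20.6]]]' 6.5; python3 g.py 0.426 -0.008 0.12 91.2; python3 -m jog '[[[0,0,0,0,0,0]]]' 6.5; python3 g.py 0.425 -0.008 0.12 91.2;
```

```text
time: 12.92
position: [0.4286, -0.0106, 0.1984]
eef_rot: [0.703, 0.711, -0.001, -0.001]
force: [-0.2, -0.9, -0.3]
width: 0.767
t 12.92 p [ 0.4286 -0.0106  0.1984] xdir [-0.01   1.     0.001] F [-0.24 -0.95 -0.33] w 0.767
shift cm [ 0.26 -0.24  7.84] rot [-0.12 -0.03 -0.6 ]
time: 13.0
position: [0.4289, -0.0114, 0.1987]
eef_rot: [0.704, 0.71, -0.0, -0.001]
force: [-0.1, -0.0, 0.2]
width: 0.762
t 13.0 p [ 0.4289 -0.0114  0.1987] xdir [-0.009  1.     0.   ] F [-0.06 -0.03  0.24] w 0.762
shift cm [ 0.34 -0.37  7.87] rot [-0.08 -0.   -0.71]
```

```bash
python3 -m jog '[[[0.3,-0.4,2.5,0,0,-0.7],[0.3,-0.4,5,0,0,-0.7],[0.3,-0.4,6.5,0,0,-0.7],[0.3,-0.4,6.5,0,0,-0.7]]]' 6.5; python3 g.py 0.425 -0.008 0.055 91.2;python3 - <<'E'
from rig import arm
from h import *
t=arm.grab_frame("side")["frame"][110:300,180:420,::-1];cv2.imwrite("pics/s8.png",cv2.resize(t,None,fx=3,fy=3,interpolation=cv2.INTER_CUBIC))
E
```

```text
time: 13.33
position: [0.4235, -0.0087, 0.1318]
eef_rot: [0.7, 0.715, -0.002, -0.002]
force: [-0.4, -0.2, 0.3]
width: 0.761
t 13.33 p [ 0.4235 -0.0087  0.1318] xdir [-0.021  1.    -0.001] F [-0.41 -0.22  0.25] w 0.761
shift cm [0.07 0.19 7.68] rot [-0.29  0.03  0.03]
```

View pics/s8.png

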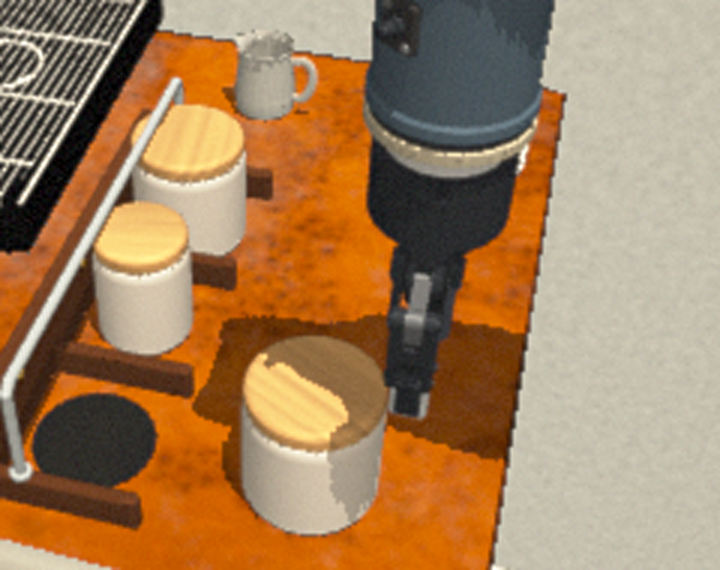

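Fingers are clear of the near side, so I'll descend.

```bash
python3 -m jog '[[[0,0,1.5,0,0,0],[0,0,3,0,0,0],[0,0,4,0,0,0]]]' 6.5; python3 -m jog '[[[0,0,1,0,0,0],[0,0,2,0,0,0],[0,0,3,0,0,0],[0,0,3.5,0,0,0],[0,0,3.5,0,0,0]]]' 6.5; python3 g.py 0.425 -0.008 0.055 91.2
```

```text
time: 13.63
position: [0.4259, -0.0086, 0.0944]
eef_rot: [0.699, 0.715, 0.0, 0.0]
force: [0.7, 0.0, 0.2]
width: 0.761
time: 14.05
position: [0.4255, -0.0085, 0.0592]
eef_rot: [0.699, 0.715, -0.0, -0.0]
force: [0.4, -0.5, 0.1]
width: 0.756
t 14.05 p [ 0.4255 -0.0085  0.0592] xdir [-0.023  1.    -0.   ] F [ 0.37 -0.55  0.07] w 0.756
shift cm [ 0.06 -0.05  0.42] rot [-0.02  0.01  0.12]
```

```bash
python3 -m jog '[[[0,0.4,0.2,0,0,0],[0,0.8,0.4,0,0,0],[0,1,0.4,0,0,0],[0,1.2,0.4,0,0,0],[0,1.4,0.4,0,0,0]]]' 6.5; python3 -m jog '[[[0,0.2,0,0,0,0],[0,0.4,0,0,0,0],[0,0.6,0,0,0,0],[0,0.8,0,0,0,0],[0,1,0,0,0,0]]]' 6.5; python3 g.py 0.425 -0.008 0.055 91.2
```

```text
time: 14.47
position: [0.4397, -0.008, 0.0555]
eef_rot: [0.699, 0.716, 0.0, 0.0]
force: [0.1, -0.6, -0.3]
width: 0.759
time: 14.88
position: [0.4462, -0.0082, 0.055]
eef_rot: [0.699, 0.715, -0.002, -0.002]
force: [-9.9, -1.0, 7.0]
width: 0.761
t 14.88 p [ 0.4462 -0.0082  0.055 ] xdir [-0.024  1.    -0.   ] F [-9.9 -1.   7. ] w 0.761
shift cm [ 0.07 -2.12  0.01] rot [-0.33  0.02  0.17]
```

```bash
python3 - <<'E'
from rig import arm
from h import *
t=arm.grab_frame("side")["frame"][110:300,180:420,::-1];cv2.imwrite("pics/s9.png",cv2.resize(t,None,fx=3,fy=3,interpolation=cv2.INTER_CUBIC))
E
python3 g.py 0.425 -0.008 0.055 91.2
```

```text
t 14.93 p [ 0.4468 -0.0081  0.055 ] xdir [-0.024  1.    -0.   ] F [-7.5  -0.94  5.08] w 0.762
shift cm [ 0.07 -2.17  0.01] rot [-0.3   0.02  0.17]
```

View pics/s9.png

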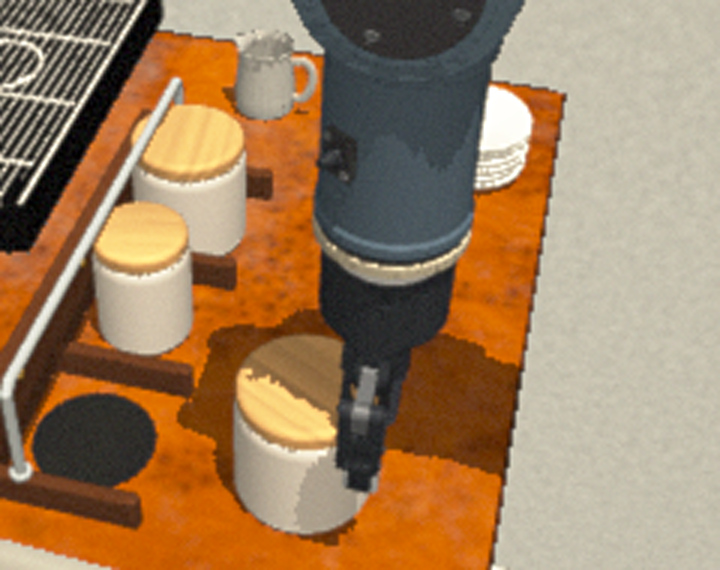

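```bash
python3 -m jog '[[[0,0.3,0,0,0,0],[0,0.6,0,0,0,0],[0,0.9,0,0,0,0],[0,1.2,0,0,0,0],[0,1.5,0,0,0,0]]]' 6.5; python3 g.py 0.445 -0.008 0.055 91.2;python3 - <<'E'
from rig import arm
from h import *
t=arm.grab_frame("side")["frame"][110:300,180:420,::-1];cv2.imwrite("pics/s10.png",cv2.resize(t,None,fx=3,fy=3,interpolation=cv2.INTER_CUBIC))
E
```

```text
time: 15.35
position: [0.4614, -0.0077, 0.055]
eef_rot: [0.699, 0.716, -0.002, -0.002]
force: [-9.4, -0.3, 5.5]
width: 0.759
t 15.35 p [ 0.4614 -0.0077  0.055 ] xdir [-0.024  1.    -0.   ] F [-9.38 -0.32  5.53] w 0.759
shift cm [ 0.01 -1.64  0.01] rot [-0.32  0.01  0.18]
```

View pics/s10.png

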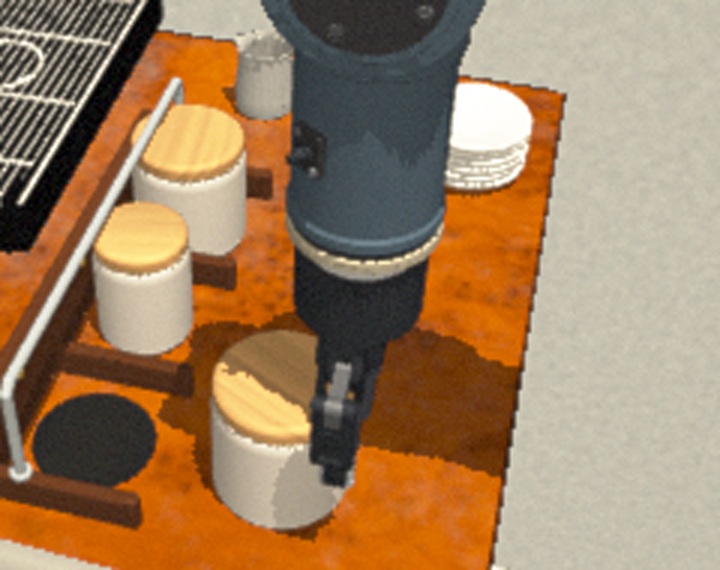

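The canister slides upright, but the upward force on the tool (5.5 N) suggests a tipping tendency. I'll back off, go lower and use a narrower cradle.

```bash
python3 -m jog '[[[0,-0.8,0,0,0,0],[0,-1.6,0,0,0,0],[0,-2.2,0,0,0,0],[0,-2.2,0.5,0,0,0],[0,-2.2,1.1,0,0,0]]]' 5.2; python3 -m jog '[[[0,0.3,0,0,0,0],[0,0.6,0,0,0,0],[0,0.8,0,0,0,0],[0,1,0,0,0,0]]]' 5.2; python3 g.py 0.455 -0.0075 0.043 91.2
```

```text
time: 15.82
position: [0.4427, -0.0079, 0.0443]
eef_rot: [0.698, 0.716, 0.001, 0.0]
force: [0.1, -0.5, -0.1]
width: 0.608
time: 16.15
position: [0.4518, -0.0076, 0.0442]
eef_rot: [0.698, 0.716, -0.001, -0.001]
force: [-8.1, 0.9, 8.9]
width: 0.608
t 16.15 p [ 0.4518 -0.0076  0.0442] xdir [-0.025  1.     0.   ] F [-8.11  0.93  8.9 ] w 0.608
shift cm [0.   0.32 0.12] rot [-0.11 -0.01  0.21]
```

```bash
python3 - <<'E'
from rig import arm
from h import *
t=arm.grab_frame("side")["frame"][190:300,230:350,::-1];cv2.imwrite("pics/s11.png",cv2.resize(t,None,fx=5,fy=5,interpolation=cv2.INTER_CUBIC))
s=arm.observe();print(s["force"],s["wrist_torque"],s["position"])
E
```

```text
[-3.2956  1.309   4.8131] [0.1645 0.467  0.0191] [ 0.4518 -0.0076  0.0442]
```

View pics/s11.png

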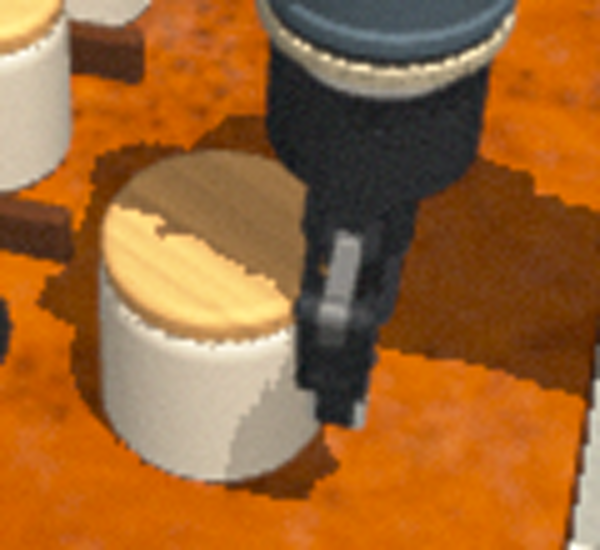

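The upward force got worse when lower, so the wider finger knuckles are catching the lid rim. I'll go back to the clean setting used in the first push (opening 5, z≈0.057).

```bash
python3 -m jog '[[[0,-0.5,0,0,0,0],[0,-1,0,0,0,0],[0,-1.2,-0.5,0,0,0],[0,-1.2,-1.3,0,0,0],[0,-1.2,-1.3,0,0,0]]]' 5.0; python3 -m jog '[[[0,0.4,0,0,0,0],[0,0.7,0,0,0,0],[0,1,0,0,0,0],[0,1.2,0,0,0,0],[0,1.4,0,0,0,0]]]' 5.0; python3 g.py 0.455 -0.0075 0.057 91.2
```

```text
time: 16.62
position: [0.4409, -0.0081, 0.0586]
eef_rot: [0.699, 0.716, 0.001, 0.001]
force: [0.7, 1.1, 0.1]
width: 0.581
time: 17.03
position: [0.4547, -0.0076, 0.0571]
eef_rot: [0.698, 0.716, -0.0, -0.0]
force: [0.2, -0.1, -0.4]
width: 0.582
t 17.03 p [ 0.4547 -0.0076  0.0571] xdir [-0.024  1.    -0.   ] F [ 0.2  -0.14 -0.43] w 0.582
shift cm [0.01 0.03 0.01] rot [-0.01  0.    0.19]
```

```bash
python3 -m jog '[[[0,0.2,0,0,0,0],[0,0.4,0,0,0,0],[0,0.6,0,0,0,0],[0,0.8,0,0,0,0],[0,1.0,0,0,0,0]]]' 5.0; python3 g.py 0.455 -0.0075 0.057 91.2
```

```text
time: 17.45
position: [0.4606, -0.0077, 0.0568]
eef_rot: [0.699, 0.716, -0.003, -0.002]
force: [-11.1, -0.6, 8.3]
width: 0.583
t 17.45 p [ 0.4606 -0.0077  0.0568] xdir [-0.024  1.    -0.   ] F [-11.14  -0.61   8.33] w 0.583
shift cm [ 0.04 -0.56 -0.02] rot [-0.4   0.01  0.18]
```

The lift persists, so some part on this face of the hand touches the rim. I'll back off and lean the hand back 10° so that only the low fingertips push.

```bash
python3 -m jog '[[[0,-0.8,0,0,0,0],[0,-1.6,0,0,0,0],[0,-1.6,0,-5,0,0],[0,-1.6,0.3,-10,0,0],[0,-1.6,0.6,-10,0,0]]]' 5.0; python3 g.py 0.455 -0.0075 0.05 91.2; python3 - <<'E'
from rig import arm
from h import *
s=arm.observe();print(s["q"])
F={n:arm.grab_frame(n) for n in("side","wrist")}
t=F["side"]["frame"][130:290,180:360,::-1];cv2.imwrite("pics/s12.png",cv2.resize(t,None,fx=3.7,fy=3.7,interpolation=cv2.INTER_CUBIC))
cv2.imwrite("pics/w12.png",F["wrist"]["frame"][:,:,::-1])
E
```

```text
time: 17.87
position: [0.4408, -0.0171, 0.0534]
eef_rot: [0.699, 0.714, 0.026, 0.043]
force: [0.3, -0.7, -0.3]
width: 0.589
t 17.87 p [ 0.4408 -0.0171  0.0534] xdir [-0.02   0.999 -0.026] F [ 0.34 -0.71 -0.32] w 0.589
shift cm [0.94 1.4  0.45] rot [ 5.6   1.48 -0.01]
[-0.053   0.5113 -0.0582  2.328   0.2934  0.2166  1.2053]
```

View pics/s12.png

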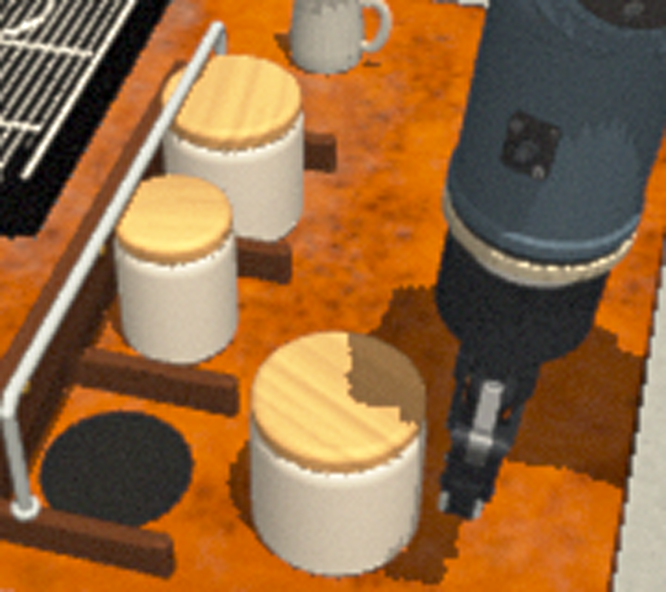

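View pics/w12.png

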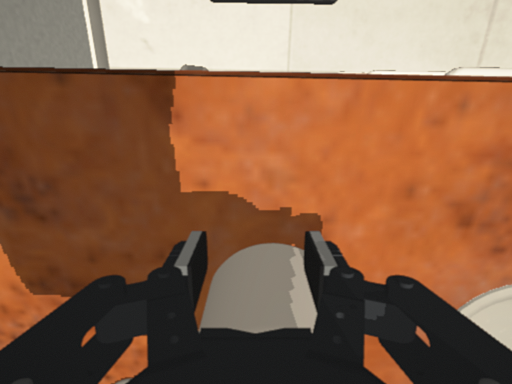

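```bash
python3 -m jog '[[[0.5,0.2,0.2,0.6,1,0],[0.9,0.2,0.2,0.6,1.5,0],[0.9,0.2,0.2,0.6,1.5,0],[0.9,0.4,0.2,0.6,1.5,0]]]' 5.0; python3 g.py 0.455 -0.0075 0.05 91.2
```

```text
time: 18.3
position: [0.446, -0.0082, 0.0514]
eef_rot: [0.699, 0.714, 0.031, 0.03]
force: [-0.0, 0.4, 0.2]
width: 0.586
t 18.3 p [ 0.446  -0.0082  0.0514] xdir [-0.022  1.     0.   ] F [-0.05  0.44  0.24] w 0.586
shift cm [0.05 0.89 0.22] rot [ 4.95 -0.02  0.05]
```

```bash
python3 -m jog '[[[0,0.4,0.1,0,0,0],[0,0.8,0.15,0,0,0],[0,1.0,0.2,0,0,0],[0,1.2,0.2,0,0,0],[0,1.4,0.2,0,0,0]]]' 5.0; python3 -m jog '[[[0,0.2,0,0,0,0],[0,0.4,0,0,0,0],[0,0.6,0.1,0,0,0],[0,0.8,0.1,0,0,0],[0,1.0,0.1,0,0,0]]]' 5.0; python3 g.py 0.455 -0.0075 0.05 91.2
```

```text
time: 18.72
position: [0.4606, -0.008, 0.0506]
eef_rot: [0.699, 0.714, 0.031, 0.03]
force: [-0.3, -0.2, 0.1]
width: 0.587
time: 19.13
position: [0.4678, -0.0081, 0.05]
eef_rot: [0.699, 0.714, 0.029, 0.029]
force: [-5.3, -0.2, 0.2]
width: 0.584
t 19.13 p [ 0.4678 -0.0081  0.05  ] xdir [-0.022  1.    -0.001] F [-5.26 -0.22  0.2 ] w 0.584
shift cm [ 0.09 -1.27 -0.1 ] rot [4.69 0.04 0.07]
```

The push is clean now: 5 N with no lift. I'll continue.

```bash
python3 -m jog '[[[0,0.4,0,0,0,0],[0,0.8,0.1,0,0,0],[0,1.2,0.1,0,0,0],[0,1.6,0.1,0,0,0],[0,2,0.2,0,0,0]]]' 5.0; python3 -m jog '[[[0,0.5,0,0,0,0],[0,1,0.1,0,0,0],[0,1.5,0.1,0,0,0],[0,2,0.2,0,0,0],[0,2.5,0.2,0,0,0]]]' 5.0; python3 g.py 0.59 -0.0065 0.05 91.2;python3 - <<'E'
from rig import arm
from h import *
F={n:arm.grab_frame(n) for n in("side","top")}
t=np.hstack([F["top"]["frame"][115:265,160:345,::-1],F["side"]["frame"][140:290,165:350,::-1]]);cv2.imwrite("pics/c13.png",cv2.resize(t,None,fx=2.1,fy=2.1,interpolation=cv2.INTER_CUBIC))
E
```

```text
time: 19.55
position: [0.4904, -0.0075, 0.0501]
eef_rot: [0.699, 0.714, 0.031, 0.03]
force: [-4.4, 0.0, -0.8]
width: 0.588
time: 19.97
position: [0.5157, -0.0069, 0.0502]
eef_rot: [0.699, 0.714, 0.031, 0.03]
force: [-4.2, 0.4, -0.2]
width: 0.583
t 19.97 p [ 0.5157 -0.0069  0.0502] xdir [-0.022  1.    -0.   ] F [-4.23  0.4  -0.17] w 0.583
shift cm [-0.13  7.4   0.66] rot [4.92 0.   0.05]
```

View pics/c13.png

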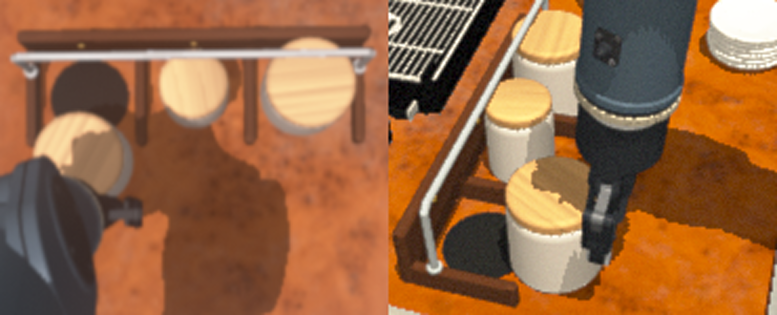

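```bash
python3 - <<'E'
from rig import arm
from h import *
T=arm.grab_frame("top")
t=T["frame"][130:230,165:235,::-1];cv2.imwrite("pics/t14.png",cv2.resize(t,None,fx=6,fy=6,interpolation=cv2.INTER_CUBIC))
c=atz(T,(196.7,188),.1);print(c)
for y in(-.003,-.006,-.009): # predicted lid outline centre
    print(y,proj(T,(.566,y,.1)),proj(T,(.566,y+.045,.1)),proj(T,(.566,y-.045,.1)))
E
```

```text
[ 0.57   -0.0074  0.1   ]
-0.003 [194.539 189.912] [172.8393 189.8196] [216.2623 190.0045]
-0.006 [195.9865 189.9182] [174.2852 189.8257] [217.7114 190.0107]
-0.009 [197.4341 189.9243] [175.7312 189.8319] [219.1605 190.0169]
```

View pics/t14.png

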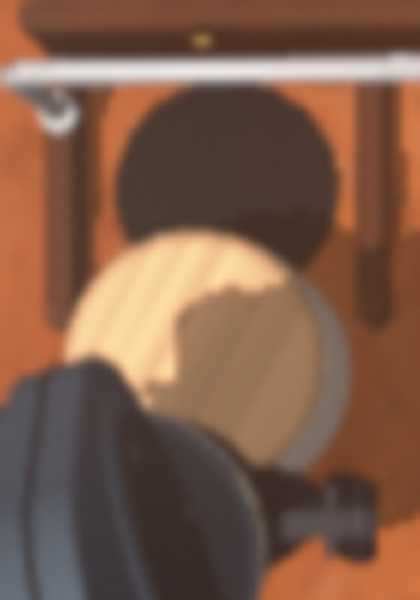

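Canister centre is about (0.568, -0.007), within 2 mm of the bay axis. I'll keep going and slow down near the board.

```bash
python3 -m jog '[[[0,0.5,0,0,0,0],[0,1,0.1,0,0,0],[0,1.5,0.1,0,0,0],[0,2,0.2,0,0,0],[0,2.5,0.2,0,0,0]]]' 5.0; python3 -m jog '[[[0,0.5,0,0,0,0],[0,1,0.1,0,0,0],[0,1.5,0.1,0,0,0],[0,2,0.2,0,0,0],[0,2.5,0.2,0,0,0]]]' 5.0; python3 g.py 0.59 -0.0065 0.05 91.2;python3 - <<'E'
from rig import arm
from h import *
F={n:arm.grab_frame(n) for n in("side","top")}
t=np.hstack([F["top"]["frame"][115:265,160:345,::-1],F["side"]["frame"][140:290,165:350,::-1]]);cv2.imwrite("pics/c15.png",cv2.resize(t,None,fx=2.1,fy=2.1,interpolation=cv2.INTER_CUBIC))
E
```

```text
time: 20.53
position: [0.5406, -0.0063, 0.0504]
eef_rot: [0.699, 0.714, 0.031, 0.03]
force: [-3.5, 0.2, -0.0]
width: 0.585
time: 20.95
position: [0.566, -0.0057, 0.0506]
eef_rot: [0.699, 0.714, 0.031, 0.03]
force: [-5.5, -0.5, -0.4]
width: 0.589
t 20.95 p [ 0.566  -0.0057  0.0506] xdir [-0.022  1.     0.   ] F [-5.46 -0.51 -0.43] w 0.589
shift cm [-0.14  2.38  0.26] rot [ 4.94 -0.01  0.06]
```

View pics/c15.png

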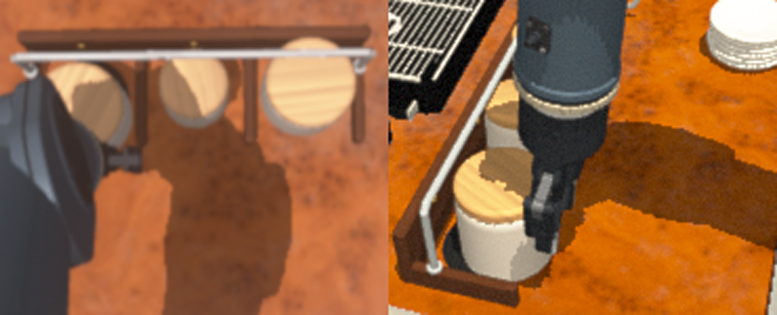

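```bash
python3 -m jog '[[[0,0.4,0,0,0,0],[0,0.8,0.1,0,0,0],[0,1.1,0.1,0,0,0],[0,1.4,0.1,0,0,0],[0,1.6,0.1,0,0,0]]]' 5.0; python3 -m jog '[[[0,0.1,0,0,0,0],[0,0.2,0,0,0,0],[0,0.3,0,0,0,0]]]' 5.0
```

```text
time: 21.47
position: [0.5822, -0.0053, 0.0511]
eef_rot: [0.699, 0.714, 0.031, 0.03]
force: [-4.0, -0.2, -1.4]
width: 0.586
time: 21.72
position: [0.5847, -0.0053, 0.0513]
eef_rot: [0.699, 0.714, 0.031, 0.03]
force: [-3.8, 0.4, -0.8]
width: 0.589
```

```bash
python3 -m jog '[[[0,0.1,0,0,0,0],[0,0.2,0,0,0,0]]]' 5.0
```

```text
time: 21.88
position: [0.5868, -0.0052, 0.0516]
eef_rot: [0.699, 0.714, 0.031, 0.03]
force: [-4.5, -0.3, -0.1]
width: 0.589
```

```bash
python3 -m jog '[[[0,0.1,0,0,0,0],[0,0.2,0,0,0,0]]]' 5.0
```

```text
time: 22.05
position: [0.5888, -0.0052, 0.0518]
eef_rot: [0.699, 0.714, 0.031, 0.03]
force: [-3.1, -1.1, -1.0]
width: 0.586
```

```bash
python3 -m jog '[[[0,0.1,0,0,0,0],[0,0.1,0,0,0,0]]]' 5.0
```

```text
time: 22.22
position: [0.59, -0.0051, 0.0519]
eef_rot: [0.699, 0.714, 0.031, 0.03]
force: [-2.6, 0.2, -2.2]
width: 0.581
```

```bash
python3 -m jog '[[[0,0.1,0,0,0,0],[0,0.1,0,0,0,0]]]' 5.0
```

```text
time: 22.38
position: [0.5909, -0.0051, 0.052]
eef_rot: [0.699, 0.714, 0.031, 0.03]
force: [-3.2, -0.4, -0.8]
width: 0.584
```

```bash
python3 - <<'E'
from rig import arm
from h import *
F={n:arm.grab_frame(n) for n in("side","top")}
t=np.hstack([F["top"]["frame"][125:225,165:255,::-1],F["side"]["frame"][185:285,180:280,::-1]]);cv2.imwrite("pics/c16.png",cv2.resize(t,None,fx=4,fy=4,interpolation=cv2.INTER_CUBIC))
T=F["top"]
for x in(.635,.6385,.641): print(x,[np.round(((proj(T,(x+dx,-.005+dy,.1))-(165,125))+.5)*4) for dx,dy in((.045,0),(0,.045),(0,-.045),(-.045,0))])
E
```

```text
0.635 [array([128.,  44.]), array([ 40., 129.]), array([213., 130.]), array([125., 215.])]
0.6385 [array([128.,  37.]), array([ 40., 122.]), array([213., 123.]), array([125., 209.])]
0.641 [array([128.,  33.]), array([ 40., 118.]), array([213., 118.]), array([125., 204.])]
```

View pics/c16.png

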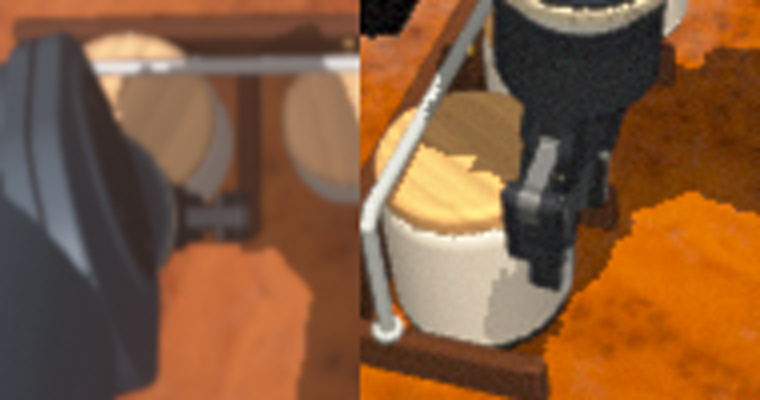

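The lid's back edge is at row ~33, which puts the centre near x≈0.640, almost at the board. One more gentle nudge.

```bash
python3 -m jog '[[[0,0.1,0,0,0,0],[0,0.1,0,0,0,0]]]' 5.0
```

```text
time: 22.65
position: [0.5915, -0.0051, 0.0519]
eef_rot: [0.699, 0.714, 0.031, 0.03]
force: [-4.2, 0.3, -1.0]
width: 0.585
```

```bash
python3 -m jog '[[[0,0.1,0,0,0,0],[0,0.1,0,0,0,0]]]' 5.0
```

```text
time: 22.82
position: [0.5917, -0.0052, 0.0517]
eef_rot: [0.699, 0.714, 0.03, 0.03]
force: [-6.6, -0.1, -1.2]
width: 0.586
```

The arm has stalled at 0.5917 with the force rising, so the canister is against the board. Back off and look.

```bash
python3 -m jog '[[[0,-0.5,0,0,0,0],[0,-2,-0.1,0,0,0],[0,-5,-0.4,0,0,0],[0,-8,-0.7,0,0,0],[0,-11,-1,0,0,0]]]' 5.0; python3 -m jog '[[[0,-1,-4,0,0,0],[0,-1,-8,0,0,0],[0,-1,-12,0,0,0],[0,-1,-15,0,0,0],[0,-1,-15,0,0,0]]]' 5.0; python3 g.py 0.45 -0.25 0.2 45
```

```text
time: 23.23
position: [0.4828, -0.0073, 0.0532]
eef_rot: [0.699, 0.714, 0.033, 0.031]
force: [0.6, -0.4, -0.2]
width: 0.586
time: 23.65
position: [0.463, -0.0076, 0.2076]
eef_rot: [0.699, 0.714, 0.036, 0.035]
force: [0.8, -0.4, -0.6]
width: 0.585
t 23.65 p [ 0.463  -0.0076  0.2076] xdir [-0.022  1.     0.   ] F [ 0.83 -0.43 -0.65] w 0.585
shift cm [-24.21  -1.9    0.56] rot [ 5.39 -2.31 46.21]
```

```bash
python3 - <<'E'
from rig import arm
from h import *
F={n:arm.grab_frame(n) for n in("side","top")}
t=F["top"]["frame"][115:265,160:345,::-1];cv2.imwrite("pics/t17.png",cv2.resize(t,None,fx=4,fy=4,interpolation=cv2.INTER_CUBIC))
t=F["side"]["frame"][130:290,165:345,::-1];cv2.imwrite("pics/s17.png",cv2.resize(t,None,fx=3.7,fy=3.7,interpolation=cv2.INTER_CUBIC))
E
```

```text
(no output)
```

View pics/t17.png

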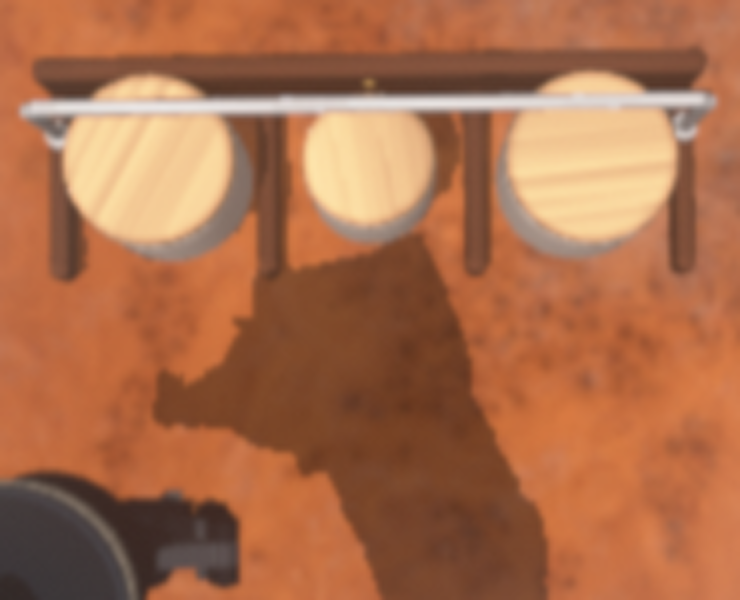

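View pics/s17.png

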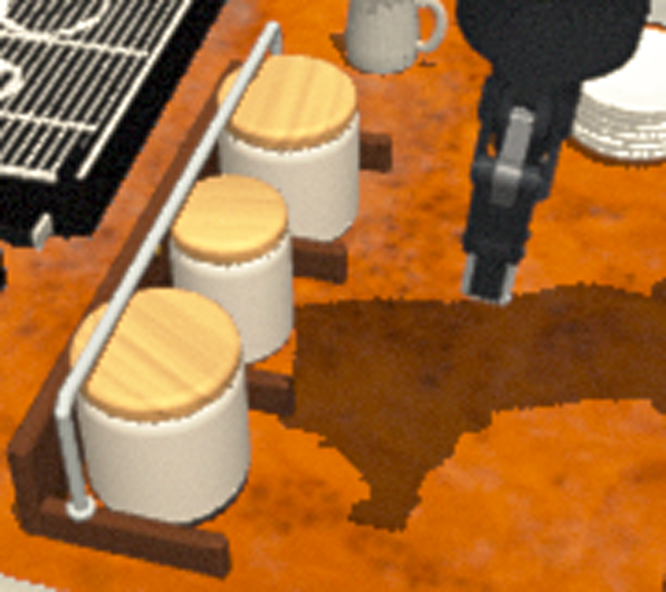

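```bash
python3 - <<'E'
from rig import arm
from h import *
T=arm.grab_frame("top");S=arm.grab_frame("side")
c=atz(T,(148.5/4-.375+160,158.5/4-.375+115),.1);p=np.array([.6386,-.0035,.1]);b=.022
d=c-p;print(c,'pad frame',d[0]*np.cos(b)+d[1]*np.sin(b),-d[0]*np.sin(b)+d[1]*np.cos(b))
print('side',atz(S,(158/3.7-.36+165,356/3.7-.36+130),.1))
# twin vs first picture
a=cv2.imread("pics/t1.png").astype(int);e=cv2.imread("pics/t17.png").astype(int)
print(np.abs(a-e)[60:260,300:720].mean())
print(arm.observe()["force"])
E
```

```text
[ 0.6404 -0.0064  0.1   ] pad frame 0.0017803536658506144 -0.002907431487539007
side [0.6343 0.0038 0.1   ]
1.1826388888888888
[-0.3036  0.113  -0.4614]
```

The canister measures +1.8 mm front to back and −2.9 mm sideways from the pad centre, upright. The neighbours look unchanged and the robot is clear, so I'll hand in.

```bash
python3 -m jog '[[[0,0,-1,0,0,0],[0,0,-1,0,0,0],[0,0,-1,0,0,0]]]'; python3 -c "
from rig import arm
print(arm.finish_job())"
```

```text
time: 24.1
position: [0.4585, -0.008, 0.2102]
eef_rot: [0.699, 0.714, 0.031, 0.03]
force: [-0.3, 0.7, -0.8]
width: 0.588
the job is handed in; nothing more can be done
None
```

The lid is pressed home and the canister stands upright in the robot's left bay, back against the board and under the rail. I handed the job in at about 24 s; no verdict came back.

- **Lid:** I pressed it down with closed fingertips until it snapped, then up to about 20 N. The tip stopped 100 mm above the worktop, the height of a closed lid.
- **Slide:** I pushed the canister sideways in front of the bay, then straight in, with the half-open fingers cradling it. It took about 4–6 N for most of the way. At the start of the push into the bay, readings reached about 11 N sideways with 5–9 N upward, probably from the hand catching the lid rim. Leaning the hand back 5° cured that. The highest force reading in the run was the 20 N on the lid.
- **Last checks:** From the top camera, the canister's centre is 1.8 mm beyond the pad centre front to back (board contact is at +2 mm) and 2.9 mm to one side. The twin and slim canisters show no visible movement against the first picture, and the hand is clear.
- **Disagreement:** The side camera put the lid centre about 6 mm (x) and 10 mm (y) away from the top camera's reading. It had shown similar sideways offsets earlier. I trusted the top view because it agrees with where the arm stalled against the board.

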